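# Lay the boot form down on the cork board

### The job

Tip the tall wooden boot form over onto its broad face on the cork, away from the dark wooden stop, and ease it down gently all the way instead of letting it drop; the open fingers may stand loosely on both sides of its handle to steady it, but do not pinch or lift it. Then push it along the cork with the fingertips until its foot end sits snug and square against the stop. Leave the bottle, the jar and the brush where they are.

Things in the scene. Friction and masses are not known exactly. Their poses are not given: they have to be found in the camera images.
- boot_form: Wooden boot-leg form, 0.3-0.65 kg: block 50 thick (x), 90 wide (y), 150 mm tall (z), round handle 20 in diameter, 80 mm long on top. Origin: centre of the foot end, z to the handle. Starts upright on the cork 4-24 mm from the stop, x pointing away from the stop (within 4 degrees). Tips about its front lower edge, overbalances at 17 degrees; lying, its axis is 25 mm above the cork.
- handle_end (a point): Centre of the flat round end of the boot form's handle, on the form's axis 230 mm from its foot. Once the form lies on its broad face this end sticks out beyond the board's free end, 65 mm above the bench.
- board: Laying board, fixed to the bench: 250 long (x), 170 mm wide (y), upper face of cork 40 mm above the bench. A dark wooden stop bar 30 mm thick runs across its -x end and rises 26 mm above the cork. Origin: on the bench under the board, 140 mm from the outside of the stop bar, 105 mm from the free end; x points from the stop along the cork to the free end.
- stop (a point): Point on the stop's face where it meets the cork, in the middle of the board's width, 40 mm above the bench; same axes as the board (x away from the stop along the cork, y across, z up). The cork runs from here 215 mm in x to the board's free end, and 80 mm either way in y.
- bottle: Bystander: amber bottle, 52 mm in diameter, 140 mm tall, standing on the bench behind the stop. Origin: centre of its base.
- jar: Bystander: black polish jar with a steel lid, 60 mm in diameter, 55 mm tall, standing on the bench beside the board on its -y side. Origin: centre of its base.
- brush: Bystander: shoe brush, 140 x 50 x 40 mm, lying on its bristles on the bench beside the board on its +y side, roughly along it. Origin: centre of its underside.
There are look-alikes about, which are no part of the job. There is more than one size of the boot_form; the job needs the largest.

How it is judged (in metres and radians):
On the way:
1. the boot form lies on its broad face on the cork (angle between boot_form's own z axis and vertical between 1.48 and 1.66 rad and height (world z) of boot_form between 0.058 and 0.072 m), for 0.2 s.
At the end, for the whole second after the job is handed in: The boot form lies at rest on its broad face on the cork (axis level within 5 degrees, 25 mm, give or take 7 mm, above the cork), foot end against the stop (gap at most 8 mm, within 40 mm of the stop's middle, square within 8 degrees), handle pointing away from the stop (all of step 1 and x of boot_form in the frame of stop between -0.006 and 0.008 m and y of boot_form in the frame of stop between -0.04 and 0.04 m and x of handle_end in the frame of stop above 0.2 m and angle between the z axis of boot_form and the x axis of stop, either way round below 0.14 rad and linear speed of boot_form below 0.02 m/s and angular speed of boot_form below 0.1 rad/s); the robot touches nothing.
It fails at once if the boot form falls or swings fast instead of being let down gently (turning faster than 4 rad/s) (angular speed of boot_form above 4 rad/s).
It fails at once if the boot form is lifted (its foot more than 45 mm above the cork) (height (world z) of boot_form above 0.085 m).
It fails at once if the boot form is pinched while it is being tipped (fingers pressing on it with more than 30 N in all before it lies) (contact force between the fingers and boot_form above 30 N and angle between boot_form's own z axis and vertical below 1.4 rad).
It fails at once if the bottle, jar or brush is moved more than 25 mm or tipped (distance of any of bottle, jar, brush from where it was at the start of the episode above 0.025 m or angle between any of bottle, jar, brush's own z axis and vertical above 0.3 rad).
It also fails if it takes over 64 s, if anything falls off the work surface, if the arm or the gripper's body presses on something with over 40 N, if the wrist force passes 120 N, or if a joint passes its speed limit or range.

### The arm

A 7-joint arm with a two-finger parallel gripper is mounted at the origin on the work surface. World frame = base frame: x ahead of the robot, y to its left, z up, the work surface at z = 0. Lengths are in mm, angles in rad, forces in N, time in s.
With the tool pointing down it reaches from about 425 to 825 mm from the base axis. Payload 3.6 kg.
Tool frame: the origin (TCP) lies midway between the tips of the shut fingers; the grasp point (between the pads) lies grip_depth behind it (grip_depth is the distance from the TCP to the grasp point, in mm); y points along the fingers, x is the direction in which the jaws open and shut, and the axes are right-handed (so a half turn about y gives the same grasp; the last joint's range is limited). The gripper opens to 93 mm and grips with 3 to 60 N. Pads are 15 mm wide; open, the fingers measure 128 mm over their backs; the gripper's body (75 mm by 188 mm) begins 65 mm behind the grasp point.
Start: joints at [-1.371, 0.615, -0.013, 1.423, 0.008, 1.103, -0.04], TCP at [145.494, 633.477, 218.64] pointing down, gripper open.
Joint ranges: [-3.12, 3.12], [-0.3, 2.06], [-1.34, 1.32], [0.26, 2.42], [-1.36, 4.5], [0.01, 1.98], [-2.84, 2.84]. Speed limits (rad/s): [2.79, 2.79, 3.14, 3.14, 3.14, 3.14, 3.14].

### API

Orientations are given as a unit quaternion [w, x, y, z].
In Python, from workcell import move_ptp, servo_line, set_joints, grip, pause, inverse_kinematics, state, capture, get_calibration, IKError, job_done, boxes_of, outline_of, grip_depth gives the robot as it stands. Calls block until the motion is done:
- move_ptp(position, orientation): joint-space move of the TCP to a pose.
- servo_line(position, rot=None, speed=150): straight line of the TCP; rot=None keeps the orientation; speed is the mean speed in mm/s.
- set_joints(angles): joint-space move.
- grip(opening, force=None): finger opening in mm; force is the grip in N (None keeps the last); returns when the fingers have stopped.
- pause(seconds).
- inverse_kinematics(position, orientation): joint angles nearest the present ones, or None.
- state(): the state.
- capture(name): name is "scene" or "top"; returns the picture (420x560x3 uint8, blue, green, red); there is no depth.
- get_calibration(name): a dict with "mtx" (3x3 intrinsics, pixels), "R" (3x3) and "t" (3): a world point X has camera coordinates R X + t. Camera axes: x right, y down, z forward; pixel columns grow to the right and rows downward; lengths in mm; the calibration is good to about 2 mm. A picture is of the moment at which its call begins. get_calibration takes no time and is no camera call.
A pose or a line that the arm cannot do raises IKError and nothing moves.
- job_done(): hands the job in, once; it reports no verdict.
Trained networks look in the newest picture that a camera, given by its name, has taken for a name from the list of things; names that differ only in an ending like _2 or _b are one class to them, and where a whole thing is asked for, a point or a joint stands for the part that bears it (a point fixed in the world has none). Each returns a list of dicts, best first, with "conf" (0 to 1); they miss things now and then, are a little off and sometimes report something else, mostly with a low value. They report only what shows in the picture. A call takes as long as a camera call. They do not tell look-alikes from the thing itself.
- boxes_of(camera, query): "rect" ([left, top, right, bottom] in pixels, round what is visible of it).
- outline_of(camera, query): "mask" (420x560 bool, what is visible of it) and "rect" ([left, top, right, bottom] in pixels, round what is visible of it).
The state is a dict: "time_s": time; "joint_positions": joint angles; "dq": joint speeds; "joint_efforts": joint torques, N m; "eef_pos": TCP position; "tcp_rot": TCP orientation; "force": force on the tool from outside, world axes, zero at the start; "torque": the same for the moment, N m; "grip_width": finger opening in mm.
Only numpy, scipy, OpenCV 4.12 (cv2) and the standard library are available. Lean on these libraries where they do the work, as an engineer would, in place of code of your own. Each camera call takes 0.05 s, during which the arm holds its last target. There are 200 camera calls.

## Working session

There is one attempt and no reset: what is moved stays moved. The work goes in short steps, each a Python script; the robot and the scene stay as the last script left them, time stands still between calls to the robot, and variables do not carry over. Pictures are saved under pics/ and viewed, on a budget of 10 in all, crops included, one or two more only if the job needs it, and the job is handed in when it is done.

```bash
ls; mkdir -p pics; python3 - <<'E'
from workcell import *
import cv2,numpy as np
for c in("scene","top"):
    im=capture(c);cv2.imwrite(f"pics/{c}0.png",im)
    k=get_calibration(c);print(c,np.round(k["mtx"],1).tolist(),np.round(k["R"],4).tolist(),np.round(k["t"],1).tolist())
    for q in("boot_form","board","bottle","jar","brush"):
        print(q,[(round(d["conf"],2),np.round(d["rect"]).tolist()) for d in boxes_of(c,q)[:4]])
s=state();print(s["time_s"],s["eef_pos"],s["tcp_rot"],s["grip_width"],s["force"],grip_depth)
E
```

```text
pics
scene [[502.6, 0.0, 289.2], [0.0, 502.6, 208.4], [0.0, 0.0, 1.0]] [[-0.5777, 0.8161, 0.0158], [0.608, 0.4431, -0.6588], [-0.5446, -0.3709, -0.7522]] [398.3, -200.1, 1343.2]
boot_form [(0.85, [176.0, 198.0, 211.0, 258.0]), (0.8, [273.0, 167.0, 312.0, 269.0]), (0.56, [187.0, 270.0, 230.0, 330.0])]
board [(0.9, [235.0, 205.0, 378.0, 332.0])]
bottle [(0.73, [226.0, 182.0, 251.0, 237.0])]
jar [(0.71, [266.0, 317.0, 299.0, 355.0])]
brush [(0.93, [312.0, 192.0, 362.0, 228.0])]
top [[455.8, 0.0, 282.5], [0.0, 455.8, 210.8], [0.0, 0.0, 1.0]] [[0.0237, -0.9993, 0.0296], [-0.9864, -0.0282, -0.162], [0.1627, -0.0253, -0.9864]] [-126.8, 588.2, 1005.2]
boot_form [(0.94, [328.0, 166.0, 367.0, 197.0]), (0.92, [256.0, 189.0, 288.0, 244.0]), (0.64, [276.0, 116.0, 310.0, 150.0])]
board [(0.66, [190.0, 171.0, 310.0, 266.0])]
bottle [(0.63, [322.0, 212.0, 349.0, 237.0]), (0.33, [224.0, 140.0, 248.0, 170.0])]
jar [(0.98, [222.0, 142.0, 246.0, 167.0])]
brush [(0.92, [231.0, 269.0, 297.0, 308.0])]
0.6 [145.49541966 633.4674178  218.655023  ] [-0.55313694  0.55314005  0.4404723  -0.44052215] 93.15651187222876 [-0.95219905  0.47490287 -0.05046861] 18.8
```

```bash
python3 - <<'E'
import cv2
a=cv2.imread("pics/scene0.png")[140:370,140:420];b=cv2.imread("pics/top0.png")[90:320,160:440]
a=cv2.resize(a,None,fx=2,fy=2,interpolation=2);b=cv2.resize(b,None,fx=1.4,fy=1.4)
b=cv2.resize(cv2.imread("pics/top0.png")[90:320,160:440],None,fx=2,fy=2,interpolation=2)
cv2.imwrite("pics/a.png",a);cv2.imwrite("pics/b.png",b)
E
```

```text
(no output)
```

View pics/a.png

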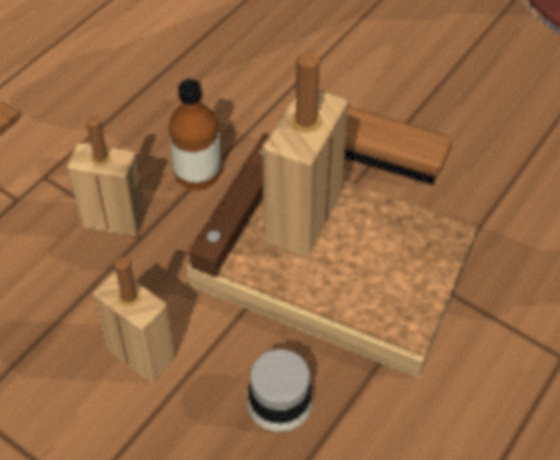

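View pics/b.png

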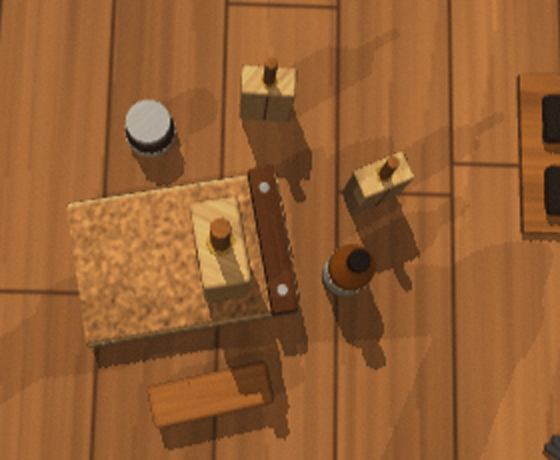

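The pictures show the tall form upright on the cork by the stop: in the top image its handle end is at about (270,205), and in the scene image at about (294,170). The two smaller forms stand off the board. I'll fit the poses next.

```bash
cat > h.py <<'E'
from workcell import *
import cv2,numpy as np
from scipy.optimize import least_squares,minimize
K={c:get_calibration(c) for c in("scene","top")}
def proj(c,X):
    k=K[c];p=(np.atleast_2d(X)@np.array(k["R"]).T+k["t"])@np.array(k["mtx"]).T
    return p[:,:2]/p[:,2:]
a=np.linspace(0,2*np.pi,24,endpoint=False)
BLK=np.array([[x,y,z] for x in(-25,25) for y in(-45,45) for z in(0,150)],float)
HND=np.array([[10*np.cos(t),10*np.sin(t),z] for t in a for z in(150,230)])
def sil(c,R,t,s=1,up=4):
    m=np.zeros((420*up,560*up),np.uint8)
    for P in(BLK,HND):
        h=cv2.convexHull((proj(c,P@R.T+t)*up+up/2).astype(np.float32)).round().astype(np.int32)
        cv2.fillConvexPoly(m,h,1)
    return cv2.resize(m.astype(np.float32),(560,420),interpolation=cv2.INTER_AREA)
def Rz(y): return np.array([[np.cos(y),-np.sin(y),0],[np.sin(y),np.cos(y),0],[0,0,1]])
def best_mask(c,rect_hint):
    return min(outline_of(c,"boot_form"),key=lambda d:np.abs(np.array(d["rect"])-rect_hint).sum())
E
python3 - <<'E'
from h import *
A=lambda u,v:(140+u/2,140+v/2)
B=lambda u,v:(160+u/2,90+v/2)
obs=[("top",(105,-85,40),B(69,203)),("top",(105,85,40),B(90,344)),("top",(-110,-85,66),B(250,172)),("top",(-140,-85,66),B(272,167)),("top",(-140,85,66),B(297,308)),("top",(-110,85,66),B(272,314)),
("scene",(105,-85,40),A(418,356)),("scene",(105,85,40),A(476,231)),("scene",(-140,-85,66),A(192,248))]
def res(p):
    return np.concatenate([proj(c,Rz(p[2])@X+[p[0],p[1],0])[0]-o for c,X,o in obs])
f=least_squares(res,[0,600,1.5]);
print(proj("top",[145,633,0]));
best=min((least_squares(res,[x,y,1.5],loss="soft_l1") for x in(400,600) for y in(0,100)),key=lambda r:r.cost)
print("board",best.x,best.fun.reshape(-1,2).round(1).tolist())
# form
capture("scene");capture("top")
M={"scene":best_mask("scene",[273,167,312,269])["mask"].astype(np.float32),"top":best_mask("top",[256,189,288,244])["mask"].astype(np.float32)}
b=best.x
def cost(p):
    return sum(np.abs(M[c]-sil(c,Rz(p[2]),np.array([p[0],p[1],40]))).sum() for c in M)
t0=Rz(b[2])@[-70,0,0]+[b[0],b[1],0]
bb=min((minimize(cost,[t0[0]+dx,t0[1],b[2]+dy],method="Nelder-Mead",options=dict(initial_simplex=[[t0[0]+dx,t0[1],b[2]+dy],[t0[0]+dx+15,t0[1],b[2]+dy],[t0[0]+dx,t0[1]+15,b[2]+dy],[t0[0]+dx,t0[1],b[2]+dy+.1]])) for dx in(-10,10) for dy in(0,.05)),key=lambda r:r.fun)
print("form",bb.x,bb.fun,[m.sum() for m in M.values()])
rel=Rz(b[2]).T@(np.array([bb.x[0],bb.x[1],0])-[b[0],b[1],0]);print("form in stop",rel+[110,0,0],"yaw",np.degrees(bb.x[2]-b[2]))
for q in("jar","brush","bottle"):
    r=boxes_of("top",q)[0]["rect"];k=K["top"];u=np.array([(r[0]+r[2])/2,(r[1]+r[3])/2,1]);R=np.array(k["R"]);d=R.T@np.linalg.inv(k["mtx"])@u;o=-R.T@k["t"]
    z={"jar":28,"brush":20,"bottle":70}[q];X=o+d*(z-o[2])/d[2];print(q,X.round(),(Rz(b[2]).T@(X-[b[0],b[1],0])).round())
E
```

```text
[[-57.76469165 403.11232676]]
board [570.70708429 -20.47156476   1.75028936] [[-1.1, -1.2], [-2.4, 0.4], [-0.6, -1.6], [1.2, -1.0], [0.8, 1.1], [0.2, 0.1], [0.6, 0.2], [0.6, -4.2], [-3.3, -1.0]]
form [568.30569531 -81.91682654   1.81190507] 277.375 [np.float32(2945.0), np.float32(1255.0)]
form in stop [49.97061942 13.33267908  0.        ] yaw 3.5303200026696966
jar [729.   7.  28.] [  -1. -161.   28.]
brush [409. -76.  20.] [-26. 169.  20.]
bottle [ 559. -227.   70.] [-201.   49.   70.]
```

```bash
cat >> h.py <<'E'
from scipy.spatial.transform import Rotation as Ro
PHI=np.radians(48); D0=25.; D1=35.
class G: F=np.array([568.3,-81.9,40.]); yaw=1.812; flip=1
def pl(X,Z):
    e=np.array([np.cos(G.yaw),np.sin(G.yaw),0]); return G.F+25*e+X*e+np.array([0,0,Z])
def quat(phi,yaw=None,ysgn=1):
    yaw=G.yaw if yaw is None else yaw
    e=np.array([np.cos(yaw),np.sin(yaw),0]);k=np.array([0,0,1.])
    n=np.cos(phi)*e-np.sin(phi)*k; a=-np.sin(phi)*e-np.cos(phi)*k
    x=G.flip*n; y=ysgn*a
    return Ro.from_matrix(np.c_[x,y,np.cross(x,y)]).as_quat(scalar_first=True)
def tip(th,W,d):
    "tool pose: front pad touches handle's lower end edge when form is tilted th"
    phi=min(th,PHI);
    P=np.array([-15*np.cos(th)+230*np.sin(th),15*np.sin(th)+230*np.cos(th)])
    n=np.array([np.cos(phi),-np.sin(phi)]);a=np.array([-np.sin(phi),-np.cos(phi)])
    t=P+d*a-W/2*n
    return pl(*t),quat(phi)
E
python3 - <<'E'
from h import *
s=state();print(Ro.from_quat(s["tcp_rot"],scalar_first=True).as_matrix().round(2))
for f in(1,-1):
    G.flip=f
    for th,W,d in((0,50,-40),(0,50,25),(.4,50,25),(.8,50,25),(.84,90,35),(1.2,90,35),(1.4,90,35),(1.57,90,35),(1.62,90,35)):
        p,q=tip(th,W,d);j=inverse_kinematics(p,q);print(f,th,p.round(),None if j is None else np.round(j,2))
    for y in (1.75,):
        q=quat(0,y+np.pi/2);
        for x in(240,150): 
            c=np.array([570.7,-20.5,0])+Rz(y)@[-110+x,13,52];j=inverse_kinematics(c,q);print("push",c.round(),None if j is None else np.round(j,2))
# forward-horizontal alternative
e=np.array([np.cos(G.yaw),np.sin(G.yaw),0])
for pit in(0,30,45):
    c=np.radians(pit);y=np.array([np.cos(c)*np.sin(G.yaw),-np.cos(c)*np.cos(G.yaw),-np.sin(c)])
    for pos in((pl(-25,220)),pl(210,25)):
        for sg in(1,-1):
            x=sg*e;j=inverse_kinematics(pos,Ro.from_matrix(np.c_[x,y,np.cross(x,y)]).as_quat(scalar_first=True));print("fwd",pit,pos.round(),None if j is None else np.round(j,2))
E
```

```text
[[ 0.22 -0.   -0.97]
 [ 0.97 -0.    0.22]
 [-0.   -1.    0.  ]]
1 0 [572. -96. 310.] [-0.12  0.45  0.4   1.5  -0.18  1.23  2.11]
1 0 [572. -96. 245.] [-0.05  0.49  0.28  1.6  -0.15  1.07  2.08]
1 0.4 [552. -16. 244.] [-0.37  0.44  0.19  1.77  0.39  0.96  1.39]
1 0.8 [534.  58. 212.] [-0.64  0.6   0.12  1.83  0.77  1.15  0.79]
1 0.84 [537.  44. 215.] [-0.64  0.6   0.12  1.84  0.81  1.15  0.77]
1 1.2 [526.  91. 147.] [-0.73  0.72  0.15  1.84  0.78  1.09  0.66]
1 1.4 [522. 105. 104.] [-0.77  0.8   0.17  1.84  0.77  1.03  0.6 ]
1 1.57 [521. 111.  65.] [-0.79  0.87  0.2   1.85  0.76  0.97  0.56]
1 1.62 [521. 112.  54.] [-0.8   0.89  0.21  1.85  0.76  0.95  0.55]
push [535. 105.  52.] [ 0.06  0.72 -0.47  1.89  0.51  0.65  2.6 ]
push [551.  17.  52.] [ 0.23  0.73 -0.47  1.87  0.51  0.66  2.77]
-1 0 [572. -96. 310.] [-0.46  0.6   1.05  1.51 -0.53  1.34 -0.69]
-1 0 [572. -96. 245.] [-0.43  0.65  0.99  1.61 -0.57  1.2  -0.65]
-1 0.4 [552. -16. 244.] [-0.9   0.66  1.13  1.78 -0.26  0.91 -1.1 ]
-1 0.8 [534.  58. 212.] [-1.13  0.79  0.97  1.84  0.23  0.86 -1.8 ]
-1 0.84 [537.  44. 215.] [-1.12  0
[... 240 characters left out ...]
-1 1.62 [521. 112.  54.] [-1.17  1.09  0.88  1.86  0.06  0.71 -1.91]
push [535. 105.  52.] [-0.41  0.69  0.27  1.9  -0.31  0.59  0.25]
push [551.  17.  52.] [-0.23  0.7   0.25  1.89 -0.29  0.59  0.38]
fwd 0 [568. -82. 260.] None
fwd 0 [568. -82. 260.] None
fwd 0 [512. 146.  65.] None
fwd 0 [512. 146.  65.] None
fwd 30 [568. -82. 260.] [ 1.17  0.61 -1.15  2.38  3.11  0.48 -0.9 ]
fwd 30 [568. -82. 260.] [ 1.17  0.61 -1.15  2.38  3.11  0.48  2.24]
fwd 30 [512. 146.  65.] None
fwd 30 [512. 146.  65.] None
fwd 45 [568. -82. 260.] [ 1.11  0.47 -1.11  2.2   1.88  0.11  0.19]
fwd 45 [568. -82. 260.] [ 1.02  0.41 -0.95  2.2   3.17  0.04  2.02]
fwd 45 [512. 146.  65.] None
fwd 45 [512. 146.  65.] None
```

```bash
python3 - <<'E'
from h import *
servo_line([145,633,380],speed=250)
p,q=tip(0,20,25); 
move_ptp([p[0],p[1],380],q); grip(50)
servo_line([p[0],p[1],300],speed=200)
s=state();print(s["time_s"],s["eef_pos"],s["grip_width"],s["force"])
a=capture("scene");b=capture("top")
o=np.hstack([cv2.resize(a[120:300,200:360],None,fx=2.5,fy=2.5),cv2.resize(b[140:320,200:360],None,fx=2.5,fy=2.5)])
cv2.imwrite("pics/c.png",o)
E
```

```text
6.0667 [568.77505229 -82.13334787 300.68986125] 50.020617145869615 [-0.15228708 -0.12242893  0.75299724]
```

View pics/c.png

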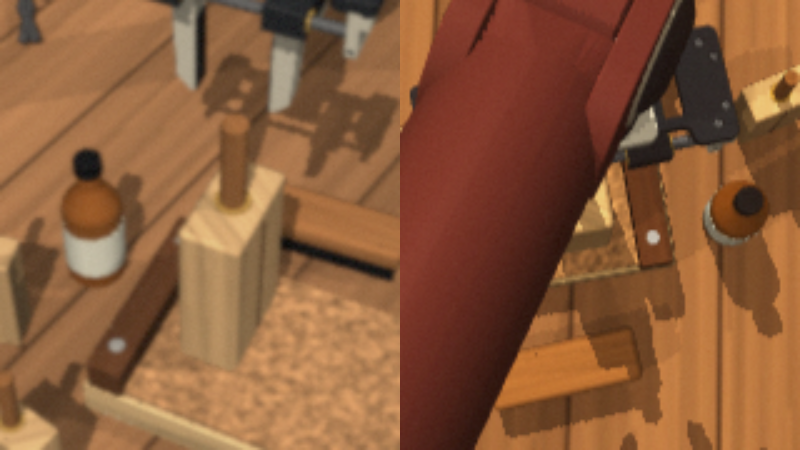

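The fingers straddle the handle evenly: tips at crop (188,85) and (282,108), handle top centred at (235,118). I'll descend and tip past the balance point.

```bash
python3 - <<'E'
from h import *
p,q=tip(0,20,25); servo_line(p,speed=100)
f0=np.array(state()["force"]);print("down",f0.round(1))
for th in np.arange(.04,.53,.04):
    p,q=tip(th,20,25); servo_line(p,q,speed=30)
    s=state();print(round(th,2),round(s["time_s"],1),(np.array(s["force"])-f0).round(1))
a=capture("scene")
cv2.imwrite("pics/d.png",cv2.resize(a[100:320,180:400],None,fx=2.5,fy=2.5))
E
```

```text
down [-0.5  0.7  0.8]
0.04 7.3 [ 0.6 -1.  -0.4]
0.08 7.7 [ 1.1 -1.3 -0.4]
0.12 8.1 [-0.  -1.7 -0.6]
0.16 8.6 [ 1.2 -1.1 -0.4]
0.2 9.0 [ 0.8 -0.6 -0.9]
0.24 9.4 [ 0.7 -0.  -0.6]
0.28 9.8 [ 1.  -1.5 -0.5]
0.32 10.3 [ 1.  -0.9 -0.6]
0.36 10.7 [ 0.4 -1.2 -1.3]
0.4 11.1 [ 0.4 -1.2 -1.1]
0.44 11.5 [ 1.2  0.6 -0.3]
0.48 12.0 [ 0.7  0.1 -1. ]
0.52 12.4 [ 0.9  0.7 -1.3]
```

View pics/d.png

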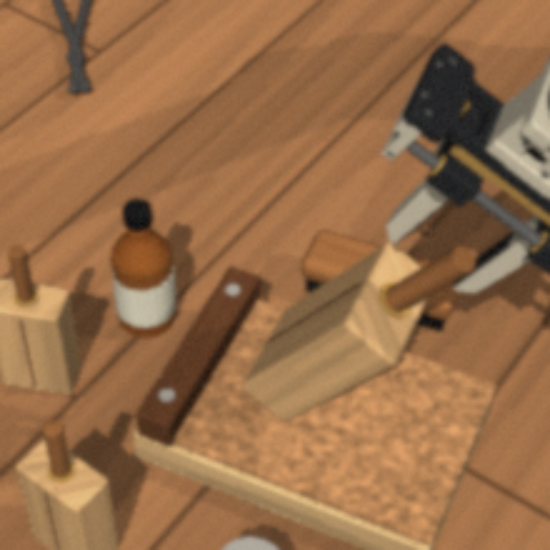

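```bash
python3 - <<'E'
from h import *
def go(th,W,d,v=30):
    p,q=tip(th,W,d); servo_line(p,q,speed=v)
    s=state();print(round(th,2),W,round(s["time_s"],1),np.round(s["force"],1),round(s["grip_width"],1))
for th,d in zip(np.arange(.61,.82,.04),[26,28,30,32,34,35]): go(th,50,d)
th=.81
for W in(60,70,80,90):
    grip(W); th+=.024; go(th,W,35)
for th in np.arange(th+.04,1.16,.04): go(th,90,35)
a=capture("scene")
cv2.imwrite("pics/e.png",cv2.resize(a[120:340,200:420],None,fx=2.5,fy=2.5))
E
```

```text
0.61 50 12.7 [0.2 1.1 0.3] 49.7
0.65 50 13.2 [-0.2  0.1 -1.2] 49.9
0.69 50 13.6 [-0.8  0.1 -0.3] 50.0
0.73 50 14.0 [0.1 0.  0.1] 50.0
0.77 50 14.4 [ 0.4  0.8 -0.8] 50.0
0.81 50 14.8 [ 0.6  0.7 -0.6] 50.2
0.83 60 15.5 [ 0.1  1.3 -1. ] 59.7
0.86 70 16.2 [-0.   1.5  0.1] 70.0
0.88 80 16.9 [ 0.   0.6 -0.7] 80.0
0.91 90 17.5 [ 0.2  1.1 -1.9] 90.0
0.95 90 18.0 [ 0.8  0.4 -0.1] 90.1
0.99 90 18.5 [ 0.3  1.1 -0.4] 90.1
1.03 90 18.9 [ 0.2  0.9 -0.3] 90.1
1.07 90 19.4 [-0.1  0.2 -0.5] 89.5
1.11 90 19.8 [ 0.7  1.2 -1.1] 90.1
1.15 90 20.3 [-0.5  0.8 -0.4] 89.9
```

View pics/e.png

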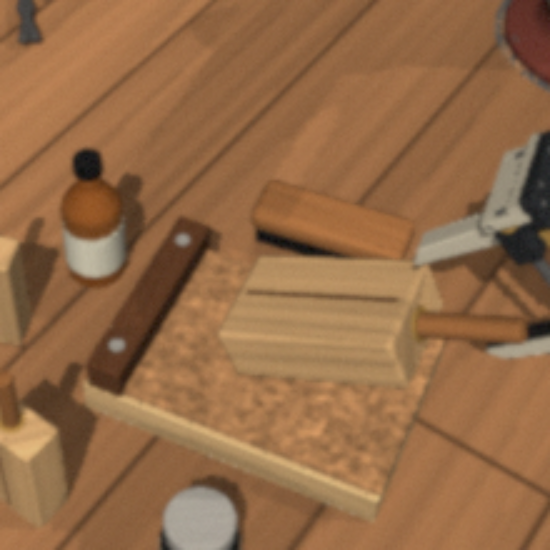

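Form is about 65–70° down, still on the front finger (crop (520,335)). I'll estimate tilt and slip from the mask before continuing.

```bash
cat >> h.py <<'E'
def Rt(yaw,th):
    c,s=np.cos(th),np.sin(th); return Rz(yaw)@np.array([[c,0,s],[0,1,0],[-s,0,c]])
def fit_tilt(cams=("scene",),lat=True,p0=(0,1.2,0,0),save=None):
    "params: pivot slip X, tilt, lateral, dyaw"
    M={}
    for c in cams:
        capture(c); M[c]=max(outline_of(c,"boot_form"),key=lambda d:d["mask"].sum())["mask"].astype(np.float32)
    def pose(p):
        y=G.yaw+p[3];R=Rt(y,p[1]);piv=pl(p[0],0)+p[2]*np.array([-np.sin(G.yaw),np.cos(G.yaw),0])
        return R,piv-R@[25,0,0]
    def cost(p): R,t=pose(p);return sum(np.abs(M[c]-sil(c,R,t)).sum() for c in M)
    p0=np.array(p0,float);S=np.array([15,.15,10,.08])
    r=None
    for k in(1,-1):
        x=p0 if r is None else r.x
        q=minimize(cost,x,method="Nelder-Mead",options=dict(initial_simplex=np.vstack([x]+[x+k*S*np.eye(4)[i] for i in range(4)]),maxiter=300))
        r=q if r is None or q.fun<r.fun else r
    return r.x,r.fun,pose(r.x)
E
python3 - <<'E'
from h import *
x,f,(R,t)=fit_tilt();print(x.round(3),f,t,"end",(R@[10,0,230]+t).round(1), "expected",(pl(-15*np.cos(1.15)+230*np.sin(1.15),15*np.sin(1.15)+230*np.cos(1.15))).round(1))
E
```

```text
[ 5.207  1.103 -1.262 -0.082] 268.75 [564.09248013 -63.39784458  62.31380101] end [530.9 143.8 157.1] expected [513.6 140.3 147.6]
```

```bash
python3 - <<'E'
from h import *
a=capture("scene");b=capture("top")
for c,im in(("scene",a),("top",b)):
    for Y in(1.812,1.73):
        R=Rt(Y,1.13);t=pl(0,0)-R@[25,0,0]
        for zz in(150,230):print(c,Y,zz,proj(c,R@[0,0,zz]+t).round(1))
cv2.imwrite("pics/f.png",np.hstack([cv2.resize(a[200:320,340:440],(400,480),interpolation=2),cv2.resize(b[160:280,190:290],(400,480),interpolation=2)]))
E
```

```text
scene 1.812 150 [[367.1 245.2]]
scene 1.812 230 [[409.  245.9]]
scene 1.73 150 [[365.4 249.3]]
scene 1.73 230 [[406.6 252.6]]
top 1.812 150 [[200.2 230. ]]
top 1.812 230 [[162.6 235.5]]
top 1.73 150 [[199.5 225.3]]
top 1.73 230 [[161.5 227.7]]
```

View pics/f.png

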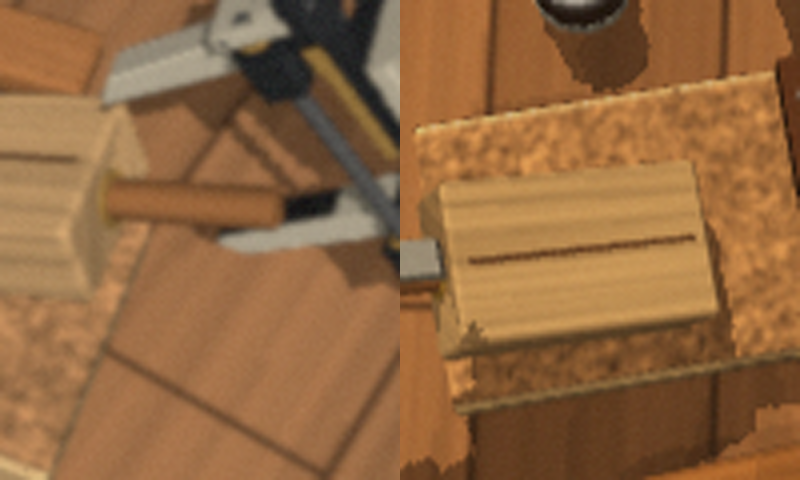

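```bash
sed -i 's/return sum(np.abs(M\[c\]-sil(c,R,t)).sum() for c in M)/return sum(np.abs(M[c]-sil(c,R,t))[:,(CUT if c=="top" else 0):].sum() for c in M)/; s/^PHI=/CUT=201; PHI=/' h.py; python3 - <<'E'
from h import *
x,f,(R,t)=fit_tilt(("scene","top"));print(x.round(3),f,t,"end",(R@[10,0,230]+t).round(1))
s=state();Q=Ro.from_quat(s["tcp_rot"],scalar_first=True).as_matrix();p=np.array(s["eef_pos"]);print(p, "front tip",p+45*Q[:,0])
P=R@[10,0,230]+t-p;print("handle end in tool",Q.T@P, "base",Q.T@(R@[10,0,150]+t-p))
print(proj("scene",p+45*Q[:,0]))
E
```

```text
[ 2.699  1.141 -1.662 -0.043] 336.5625 [565.3455997  -64.81875691  62.72684362] end [523.4 144.3 149.5]
[527.15540046  85.32714397 158.53640891] front tip [519.96575222 114.56862561 125.09624279]
handle end in tool [ 45.64376983 -37.12690246 -10.43574823] base [21.79212349 39.1701199  -7.29515185]
[[394.50827792 254.31121299]]
```

```bash
python3 - <<'E'
from h import *
piv=pl(2.7,0)-1.66*np.array([-np.sin(G.yaw),np.cos(G.yaw),0]);Y=1.812-.043
F=piv-25*np.array([np.cos(Y),np.sin(Y),0])
open("h.py","a").write(f"G.F=np.array({F.round(2).tolist()});G.yaw={Y:.4f}\n")
G.F=F;G.yaw=Y
def go(th,W,d,v=30):
    p,q=tip(th,W,d); servo_line(p,q,speed=v)
    s=state();print(round(th,2),round(s["time_s"],1),np.round(s["force"],1))
go(1.15,90,35,20)
for th in np.arange(1.18,1.40,.03): go(th,90,36)
x,f,(R,t)=fit_tilt(("scene","top"),p0=(0,1.37,0,0));print(x.round(3),f,t)
s=state();Q=Ro.from_quat(s["tcp_rot"],scalar_first=True).as_matrix();p=np.array(s["eef_pos"])
print("end in tool",Q.T@(R@[10,0,230]+t-p))
a=capture("scene");b=capture("top")
cv2.imwrite("pics/g.png",np.hstack([cv2.resize(a[200:320,340:440],(400,480),interpolation=2),cv2.resize(b[160:280,190:290],(400,480),interpolation=2)]))
E
```

```text
1.15 21.3 [ 0.2 -0.2  0.1]
1.18 21.7 [0.1 1.2 0.1]
1.21 22.1 [-1.   1.3 -0.3]
1.24 22.5 [ 0.1  0.7 -0.2]
1.27 22.9 [ 0.2  0.6 -0.7]
1.3 23.2 [-0.4  0.7 -1.6]
1.33 23.6 [-0.1  0.6 -0.7]
1.36 24.0 [-0.3  0.8 -0.6]
1.39 24.4 [-0.3  0.7 -1.1]
[-1.976  1.43  -1.825 -0.018] 441.1875 [566.10249267 -59.63861772  64.75210737]
end in tool [ 51.7645713  -29.97570102  -5.83526041]
```

View pics/g.png

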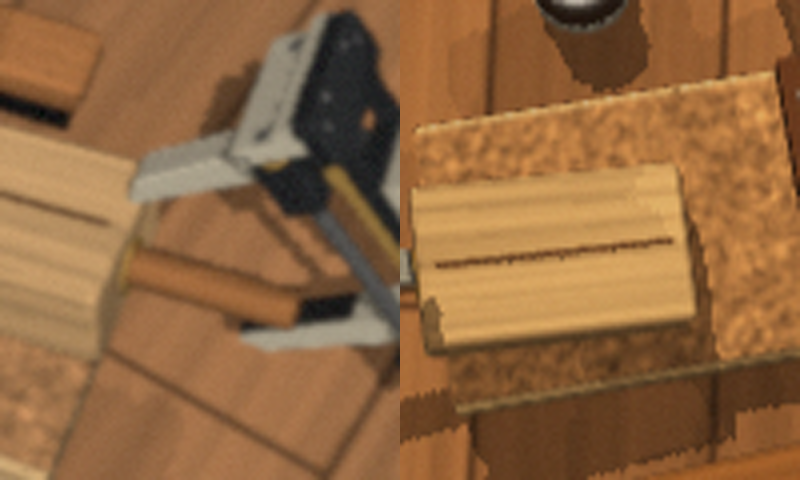

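```bash
python3 - <<'E'
from h import *
def go(th,W,d,v=20):
    p,q=tip(th,W,d); servo_line(p,q,speed=v)
    s=state();print(round(th,2),round(s["time_s"],1),np.round(s["force"],1))
for th in np.arange(1.41,1.56,.02): go(th,90,37)
x,f,(R,t)=fit_tilt(("scene","top"),p0=(-2,1.54,-1,-.02));print(x.round(3),f,t)
s=state();Q=Ro.from_quat(s["tcp_rot"],scalar_first=True).as_matrix();p=np.array(s["eef_pos"])
print("end in tool",Q.T@(R@[10,0,230]+t-p))
a=capture("scene");b=capture("top")
cv2.imwrite("pics/i.png",np.hstack([cv2.resize(a[180:330,280:440],(480,450),interpolation=2),cv2.resize(b[160:310,190:290],(300,450),interpolation=2)]))
E
```

```text
1.41 25.1 [-0.4 -0.2 -2.8]
1.43 25.5 [ 0.1  0.9 -0.4]
1.45 25.9 [ 1.   1.3 -1.7]
1.47 26.3 [-0.3  0.1 -1.5]
1.49 26.6 [-0.4  1.5 -1.8]
1.51 27.0 [-0.4  0.7 -0.9]
1.53 27.4 [-1.   1.3 -1.1]
1.55 27.8 [-0.4  0.5 -0.6]
[-16.459   2.024   4.144   0.261] 6667.25 [557.6276319  -61.7596622   62.48137683]
end in tool [97.87458186 64.171725   59.19830514]
```

View pics/i.png

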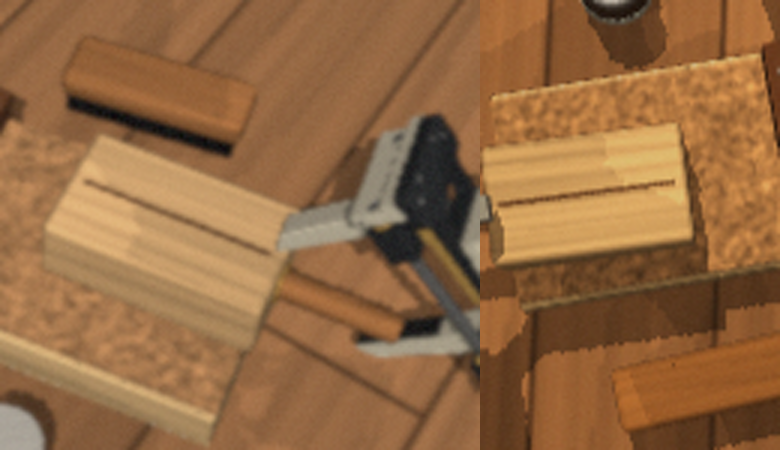

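Nearly flat, with the handle end still on the front pad at (405,330). That last fit picked a wrong mask, so I'm ignoring it. I'll ease down the last degrees and retract along the tool axis.

```bash
python3 - <<'E'
from h import *
def go(th,W,d,v=15):
    p,q=tip(th,W,d); servo_line(p,q,speed=v)
    s=state();print(round(th,2),round(s["time_s"],1),np.round(s["force"],1))
for th in (1.565,1.58,1.595): go(th,90,36)
s=state();Q=Ro.from_quat(s["tcp_rot"],scalar_first=True).as_matrix();p=np.array(s["eef_pos"])
servo_line(p-25*Q[:,1],speed=30);print(np.round(state()["force"],1))
servo_line(p-130*Q[:,1],speed=150)
e=state()["eef_pos"];servo_line([e[0],e[1],260],speed=200)
capture("scene");capture("top")
for c in("scene","top"):
    print(c,[(round(d["conf"],2),np.round(d["rect"]).tolist(),int(d["mask"].sum())) for d in outline_of(c,"boot_form")])
b=capture("top");a=capture("scene");print(state()["time_s"])
cv2.imwrite("pics/j.png",np.hstack([cv2.resize(a[160:340,230:420],(475,450),interpolation=2),cv2.resize(b[160:310,180:290],(325,450),interpolation=2)]))
E
```

```text
1.56 28.4 [0.7 0.1 0.6]
1.58 28.8 [ 0.9 -0.3  0.5]
1.59 29.2 [ 0.3 -0.8 -0.6]
[-0.2  0.7 -0.2]
scene [(0.98, [173.0, 198.0, 214.0, 258.0], 1491), (0.96, [189.0, 272.0, 230.0, 328.0], 1456), (0.62, [294.0, 223.0, 413.0, 297.0], 4487)]
top [(0.91, [279.0, 120.0, 308.0, 148.0], 676), (0.89, [332.0, 168.0, 364.0, 196.0], 625), (0.7, [155.0, 206.0, 260.0, 252.0], 3022), (0.35, [194.0, 171.0, 309.0, 266.0], 5356)]
32.0667
```

View pics/j.png

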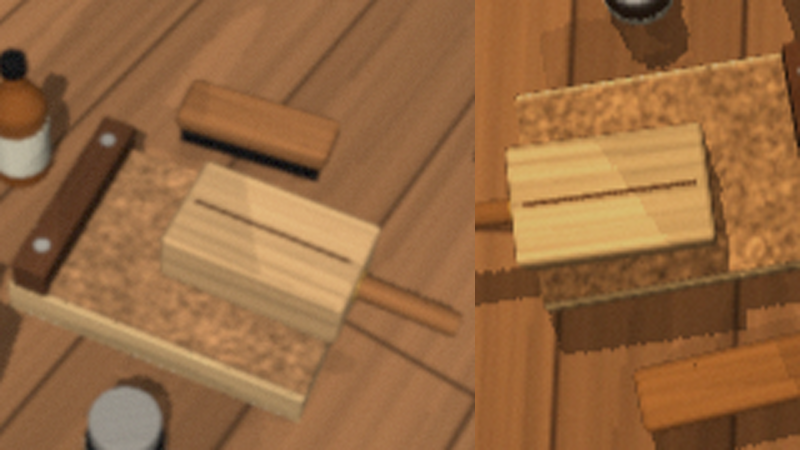

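```bash
cat >> h.py <<'E'
BO=np.array([570.7,-20.5,0]);BY=1.7503
def fit_flat(hs,ht,x0):
    M={}
    for c,h in(("scene",hs),("top",ht)):
        capture(c);M[c]=best_mask(c,h)["mask"].astype(np.float32)
    def pose(p): return Rt(p[2],np.pi/2),np.array([p[0],p[1],65.])
    def cost(p): return sum(np.abs(M[c]-sil(c,*pose(p))).sum() for c in M)
    x0=np.array(x0,float);r=minimize(cost,x0,method="Nelder-Mead",options=dict(initial_simplex=np.vstack([x0]+[x0+v for v in np.diag([10,10,.06])])))
    s=Rz(BY).T@(np.array([r.x[0],r.x[1],0])-BO)+[110,0,0]
    return r.x,r.fun,s,np.degrees(r.x[2]-BY)
E
python3 - <<'E'
from h import *
x,f,s,dy=fit_flat([294,223,413,297],[155,206,260,252],[566,-60,1.75]);print(x,f,s.round(1),dy)
G.flip=-1;q=quat(0,BY+np.pi/2)
W=lambda X,Y,Z:BO+Rz(BY)@np.array([X-110,Y,Z])
ex=s[0]+195+3;  yy=s[1]+np.radians(dy)*195
print("target",W(ex,yy,52))
move_ptp(W(ex,yy,200),q);grip(42)
servo_line(W(ex,yy,120),speed=150)
b=capture("top");a=capture("scene");print(state()["time_s"],state()["force"],inverse_kinematics(W(ex,yy,52),q) is not None)
cv2.imwrite("pics/k.png",np.hstack([cv2.resize(a[160:340,230:420],(475,450),interpolation=2),cv2.resize(b[160:310,180:290],(325,450),interpolation=2)]))
E
```

```text
[564.16749233 -58.54710836   1.72978177] 524.1875 [73.7 13.2  0. ] -1.1756078825508331
target [532.75309342 136.98586578  52.        ]
34.8333 [ 0.85902328  0.21491667 -0.7227746 ] True
```

View pics/k.png

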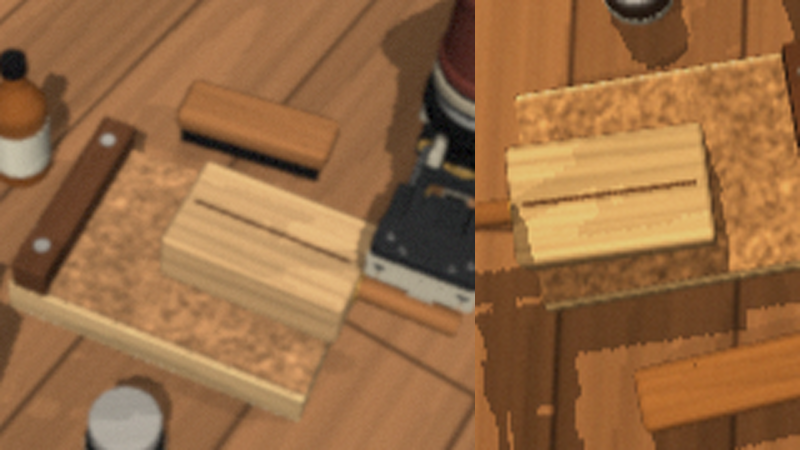

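```bash
python3 - <<'E'
from h import *
W=lambda X,Y,Z:BO+Rz(BY)@np.array([X-110,Y,Z])
ex,yy=73.7+198,9.2; u=Rz(BY)[:,0]
for z in(100,85,72,60,52):
    servo_line(W(ex,yy,z),speed=80);F=np.array(state()["force"]);print(z,F.round(1))
    if abs(F[2])>6: servo_line(W(ex,yy,120));raise SystemExit("hit")
f0=F@u;X=ex;log=[]
servo_line(W(236,yy,52),speed=60);X=236
y=yy
while X>140:
    X-=3 if X>172 else 1
    if X<=230: y+= (13.2-y)*0.03
    servo_line(W(X,y,52),speed=25 if X>172 else 12)
    s=state();f=s["force"]@u-f0;log.append((X,round(float(f),1)))
    if f>12: break
    if s["time_s"]>55: print("time");break
print(log,y,s["time_s"],s["eef_pos"],W(X,y,52))
E
```

```text
100 [-1.2  0.2  0.6]
85 [-0.6  0.2 -0.1]
72 [ 0.4 -0.1  0.8]
60 [ 0.6 -0.6  0.8]
52 [-0.1 -0.6 -0.1]
[(233, 1.9), (230, 2.0), (227, 2.0), (224, 1.7), (221, 1.2), (218, 1.5), (215, 0.2), (212, 1.9), (209, 1.9), (206, 1.0), (203, 0.8), (200, 1.3), (197, 0.6), (194, 0.8), (191, 1.5), (188, 1.8), (185, 1.4), (182, 1.7), (179, 0.8), (176, 1.2), (173, 0.5), (170, 1.3), (169, 2.0), (168, 1.9), (167, 2.1), (166, 2.2), (165, 1.2), (164, 1.5), (163, 2.0), (162, 1.5), (161, 2.0), (160, 2.8), (159, 5.5), (158, 7.1), (157, 8.9), (156, 10.6), (155, 12.1)] 11.863889352499621 46.9333 [550.14862425  26.71137283  52.01197022] [550.99237858  21.65876574  52.        ]
```

```bash
python3 - <<'E'
from h import *
W=lambda X,Y,Z:BO+Rz(BY)@np.array([X-110,Y,Z])
servo_line(W(172,11.9,52),speed=40);servo_line(W(172,11.9,180),speed=100)
servo_line(W(300,11.9,260),speed=200)
b=capture("top");a=capture("scene");
for c in("scene","top"): print(c,[(round(d["conf"],2),np.round(d["rect"]).tolist()) for d in boxes_of(c,"boot_form")])
print(fit_flat([258,205,377,277],[192,202,295,247],[578,-130,1.75]),state()["time_s"])
cv2.imwrite("pics/l.png",np.hstack([cv2.resize(a[160:340,230:420],(475,450),interpolation=2),cv2.resize(b[160:310,190:300],(325,450),interpolation=2)]))
E
```

```text
scene [(0.77, [175.0, 198.0, 213.0, 257.0]), (0.77, [186.0, 271.0, 231.0, 329.0]), (0.67, [260.0, 211.0, 376.0, 283.0])]
top [(0.96, [329.0, 167.0, 364.0, 200.0]), (0.94, [279.0, 117.0, 311.0, 150.0]), (0.73, [192.0, 201.0, 293.0, 248.0]), (0.23, [221.0, 141.0, 248.0, 168.0]), (0.17, [234.0, 271.0, 296.0, 304.0])]
(array([ 577.91517731, -129.28440352,    1.75280589]), np.float64(463.0625), array([ 1.6752909 , 12.32325573,  0.        ]), np.float64(0.14357697885824275)) 50.25
```

View pics/l.png

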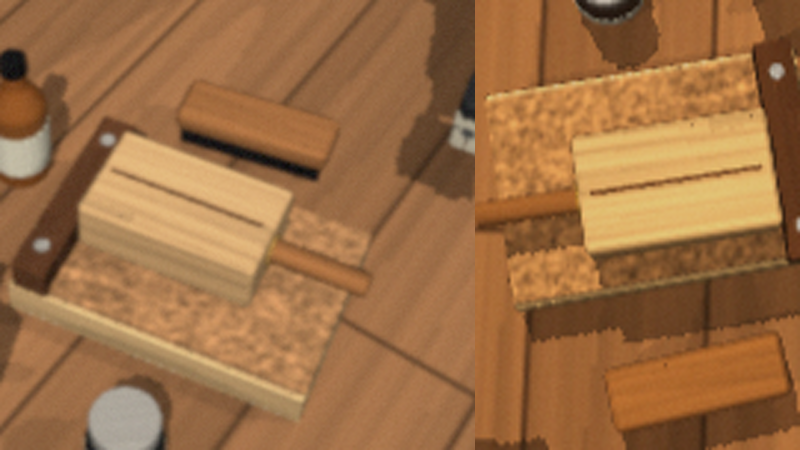

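The form lies flat and square against the stop: measured gap about 1.7 mm, y 12 mm, yaw 0.1°. The bystanders look unmoved, so I'm handing in.

```bash
python3 -c "
from workcell import *
job_done();print(state()['time_s'])"
```

```text
the job is handed in; nothing more can be done
the job is handed in; nothing more can be done
```

I tipped the tall boot form away from the stop with the open fingers loosely around its handle. The front finger carried it down until it lay flat. I then pushed it along the cork with both fingertips on its shoulders until it met the stop, where the push force rose from about 2 N to 12 N. I backed the arm off and handed the job in shortly after 50 s of the 64 s allowed; `job_done()` gives no verdict.

**Last checks**, from fitting the outline in both cameras:
- **Gap:** about 1.7 mm from foot end to stop.
- **Sideways:** about 12 mm off the stop's middle.
- **Square:** within about 0.1°, against my hand-fitted board angle.
- **Bystanders:** the bottle, jar and brush looked unmoved in the final picture; I did not measure them again.
- **Forces:** the wrist force stayed within about 3 N while tipping.

**What failed or disagreed:**
- One tilt fit near the end of the lowering picked the wrong mask, so I discarded it and went by the picture.
- At about 65° tilt the handle end measured about 10 mm off the finger's centre. I re-centred the tool before going on.
- I never measured turning speed directly; I only kept the steps slow.
- I viewed 11 pictures, one over the budget of 10.

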